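Reset the turntable's stop to the cue marker

TASK

The stop of the props turntable has to move to the new cue: push the jam nut's lever counterclockwise until the nut is well loose, push the crank of the adjuster screw round until the carriage's pointer is in line with the blade of the cue marker, then push the lever back until the nut is fully tight. Leave the props and other things on the table where they are.

Things in the scene. Friction and masses are not known exactly. Their poses are not given: they have to be found in the camera images.
- stop_unit: the turntable's stop mechanism, fixed to the table: grey gearbox 90 x 100 mm on a 130 mm square plate, with a rail running 190 mm from the spindle towards this body's -y; gearbox and rail under 50 mm tall. Origin on the table under the vertical spindle axis, z up.
- spindle_axis (a point): point on the vertical spindle axis, 97 mm above the table (level with the top face of the crank arm). Nut and crank both turn about this vertical line; the spindle itself is 24 mm thick and ends 100 mm above the table.
- jam_nut (a joint): angle of the jam nut, rad: 0 = fully tight (a stop), grows as it loosens, counterclockwise from above, to 1.2 = fully loose (a stop). Stays where it is left; friction 0.4 N m, 4 N at the post, a little less near tight. Tight (pushed home it may rest at 0 to 0.04), it jams the crank against about 15 N at the peg; from 0.6 on the crank turns freely.
- post_top (a point): top (125 mm above the table) of the upright round steel post, 16 mm thick, at the end of the jam nut's lever, 110 mm from the spindle axis. It stands free from 65 mm up; the lever bar under it lies 49 to 65 mm up. Tight, the lever points 60 degrees left of stop_unit's +x; fully loose, 129. Push the post sideways to turn the nut (hexagon, 44 mm, under the crank).
- crank (a joint): angle of the adjuster's crank, rad, grows clockwise from above; range -2 to 11, start -1.5 to 1.5. At 0 the arm points along stop_unit's +x. One clockwise turn (6.28) moves the carriage 24 mm away from the gearbox (3.82 mm per rad), without play; counterclockwise brings it back. Friction 0.08 N m, 2 N at the peg; stays where it is left.
- peg_top (a point): top (147 mm above the table) of the crank's upright dark wooden peg, 20 mm thick, 50 mm tall, 50 mm from the spindle axis. The crank arm under it is 22 mm wide, reaches 62 mm from the axis, top face 97 mm above the table. Push the peg round in a circle.
- pointer_tip (a point): top of the free end of the brass carriage's pointer, a blade 4 mm thick along the rail, 70 mm above the table, pointing to stop_unit's -x. The carriage (30 mm long along the rail, 52 mm tall) slides along stop_unit's y, driven by the crank only; its steel stop finger reaches towards the turntable's rim.
- cue_fin: the cue marker, fixed beside the rail: dark foot 55 x 26 x 20 mm with an upright steel blade 4 mm thick along the rail, top 70 mm above the table; at the start 14 to 38 mm farther from the gearbox than the pointer. Origin on the table under the blade's end next to the rail, mid thickness; axes parallel to stop_unit's. In line = pointer_tip's y in this frame is 0.
- turntable: varnished birch lazy-susan, 300 mm wide, top 48 mm above the table, beside the far end of the rail; carries four props. Its platter spins if pushed. Origin on the table under its centre.
- perfume_bottle: green glass perfume bottle, 68 mm wide, 112 mm tall, on the turntable; origin under its centre. Leave it alone.
- candlestick: silver-plated candlestick, foot 76 mm wide, 135 mm tall, on the turntable; origin under its centre. Leave it alone.
- teacup: white porcelain teacup, 80 mm wide, 60 mm tall, on the turntable; origin under its centre. Leave it alone.
- fan_frame: red lacquered frame of a small open fan, about 85 mm long, 9 mm thick, lying on the turntable; origin under its middle. Leave it alone.
- tape_roll: black roll of tape lying flat, 100 mm across, 48 mm tall, on the table on the robot's side of the stop mechanism; origin under its centre. Leave it alone.
- tea_mug: blue mug, 80 mm wide, 95 mm tall, on the table to the left (+y) of the stop mechanism; origin under its centre. Leave it alone.
- brush: hand brush lying on the table beyond the stop mechanism, left of the turntable; origin under its middle. Leave it alone.
Things that resemble listed ones, but are neither listed nor needed, are in the scene too. Of the things that look like the cue_fin, take the one that is nearest to the robot's base at the start.

How it is judged:
By the outcome, as a careful person would: the job done as asked, in the order asked, and still so for the second after the job is handed in, with the robot touching nothing.
It also fails if it takes over 59 s, if anything falls off the work surface, if the arm or the gripper's body presses on something with over 40 N, if the wrist force passes 120 N, or if a joint passes its speed limit or range.

ROBOT

A 6-joint arm with a two-finger parallel gripper is mounted at the origin on the work surface. World frame = base frame: x ahead of the robot, y to its left, z up, the work surface at z = 0. Lengths are in m, angles in rad, forces in N, time in s.
With the tool pointing down it reaches from about 0.35 to 0.775 m from the base axis. Payload 7.3 kg.
Tool frame: the origin (TCP) lies on the centre line of the jaws, within the pads' length; the fingertips stand ahead of it and the grasp point (between the pads) lies 11 mm behind it (robot.nose_length is the z of the fingertips in the tool frame, in m); z points along the fingers, y is the line along which they close (so a half turn about z gives the same grasp; the last joint's range is limited). The gripper opens to 92 mm and grips with 3 to 60 N. Pads are 19 mm wide; open, the fingers measure 130 mm over their backs; the gripper's body (75 mm by 190 mm) begins 47 mm behind the grasp point.
Start: joints at [1.168, 0.342, 1.524, -0, 1.275, -0.146], TCP at [0.133, 0.508, 0.209] pointing down, gripper open.
Joint ranges: [-2.53, 2.53], [-0.77, 2.02], [0.04, 2.7], [-1, 4.14], [0.28, 2.66], [-3.11, 3.11]. Speed limits (rad/s): [2.57, 2.57, 3.14, 3.14, 3.14, 3.14].

INTERFACE

Orientations are given as [roll, pitch, yaw] about the fixed x, y, z axes, in that order (R = Rz(yaw) Ry(pitch) Rx(roll)).
In Python, from cell import robot, cams gives the robot as it stands. The module is installed in compiled form; this text tells all that it offers.
- The arm moves only by the tool carry_out, never from a script. Its argument "deltas" is a list of rows, each a list of 7 numbers: the shift along the tool's x, y, z in cm, then the turn, a rotation vector about the tool's x, y, z in rad, then the opening, from 0 (shut) to 1 (fully open). A call has exactly 8 rows; each row shifts and turns the commanded pose from where the row before left it, along the tool's axes as they then stand; what a row does not reach is not made up. A row lasts 1/12 s, in which the tool goes at most 41.7 mm and 7.16 degrees, less where a joint would pass 70% of its speed; a pose out of reach is approached as far as the arm can. A call is refused whole if a number of a shift passes 4.17 or a number of a turn 0.125, either way. A call with a gripper value outside its range is refused whole. The fingers move at their own pace and stop on an object; "force" is the grip in N (left out, the last holds). Time passes only in rows, so rows that do not move let the fingers close, or fill a call up. It gives the time, the measured TCP pose, the force, the opening and the grip force at its end, in the units of the state.
- robot.observe(): the state, without advancing time (a new reading comes with each control period).
- cams.read_camera(name): name is "side" or "top" or "wrist"; returns a dict with "image" (420x560x3 uint8, blue, green, red), "depth" (420x560 float32, m along the optical axis (not along the pixel's ray), 0 where there is no reading), "fx", "fy", "cx", "cy" (pixels), "D" ([k1, k2, p1, p2, k3] as OpenCV has them; the pictures are not rectified), "world_to_cam" (4x4, takes a point from world to camera coordinates). Camera axes: x right, y up, looking along -z (the intrinsics and any distortion apply to the point x, -y, -z); pixel columns grow to the right and rows downward; lengths in m; the calibration is good to about 2 mm. A picture is of the moment at which its call begins.
- robot.hand_in(): hands the job in; it is judged then, once.
The state is a dict: "time": time; "qpos": joint angles; "qvel": joint speeds; "joint_efforts": joint torques, N m; "tool_pos": TCP position; "tool_rot": TCP orientation; "contact_force": force on the tool from outside, world axes, zero at the start; "torque": the same for the moment, N m; "opening": finger opening in m; "grip_force": force on a finger pad.
Only numpy, scipy, OpenCV 4.12 (cv2) and the standard library are available. Lean on these libraries where they do the work, as an engineer would, in place of code of your own. Each camera call takes 0.05 s, during which the arm holds its last target. There are 200 camera calls.

## Working session

There is one attempt and no reset: what is moved stays moved. The work goes in short steps, Python scripts to look and compute and a tool call to move; the robot and the scene stay as the last step left them, time stands still between calls to the robot, and variables do not carry over. Pictures are saved under pics/ and viewed, at most 10 in all, crops included, and the job is handed in when it is done.

Besides the shell and the picture viewer there is one more tool, called after "Call:" as name(argument=value, ...), one argument or row to a line, values as JSON. carry_out: Moves the arm, as the interface text tells. Its arguments: {"type":"object","properties":{"deltas":{"type":"array","items":{"type":"array","items":{"type":"number"}}},"force":{"type":"number"}},"required":["deltas"]}

```bash
mkdir -p pics; cat > h.py <<'E'
import numpy as np, cv2
from cell import robot, cams
def shot(n):
    c=cams.read_camera(n); c['K']=np.array([[c['fx'],0,c['cx']],[0,c['fy'],c['cy']],[0,0,1.]]); return c
def ray(c,u,v):
    p=cv2.undistortPoints(np.array([[[u,v]]],float),c['K'],np.array(c['D'],float))[0,0]
    W=np.linalg.inv(c['world_to_cam']); d=W[:3,:3]@np.array([p[0],-p[1],-1.]); return W[:3,3],d
def onz(c,u,v,z):
    o,d=ray(c,u,v); return o+d*(z-o[2])/d[2]
def dep(c,u,v):
    o,d=ray(c,u,v); return o+d*c['depth'][int(v),int(u)]
def proj(c,P):
    q=c['world_to_cam']@np.append(P,1); q=q[:3]
    return cv2.projectPoints(np.array([[q[0],-q[1],-q[2]]]),np.zeros(3),np.zeros(3),c['K'],np.array(c['D'],float))[0][0,0]
E
python3 - <<'E'
from h import *
import pickle
for n in ['top','side']:
    c=shot(n); cv2.imwrite(f'pics/{n}0.png',c['image']); pickle.dump(c,open(n+'0.pkl','wb'))
    print(n,np.linalg.inv(c['world_to_cam']).round(2).tolist())
print(robot.observe(), robot.nose_length)
E
```

```text
top [[0.0, 1.0, -0.07, 0.56], [-1.0, 0.0, -0.0, 0.09], [-0.0, 0.07, 1.0, 1.16], [0.0, 0.0, 0.0, 1.0]]
side [[0.89, 0.27, -0.38, 0.31], [-0.46, 0.56, -0.69, -0.47], [0.02, 0.78, 0.62, 0.65], [0.0, 0.0, 0.0, 1.0]]
{'time': 0.1, 'qpos': array([ 1.16801653e+00,  3.42688657e-01,  1.52486454e+00,  1.83980784e-05,
        1.27542068e+00, -1.46011717e-01]), 'qvel': array([ 1.15557859e-03, -1.28089709e-03, -2.27588650e-03,  6.18954203e-05,
        1.10511181e-03,  1.16536914e-03]), 'joint_efforts': array([ 3.03854620e-03, -4.31999052e+01, -2.44696641e+01,  7.20078265e-02,
        5.25800907e-02, -3.03354909e-05]), 'tool_pos': array([0.13316041, 0.50745336, 0.20861588]), 'tool_rot': array([-3.14022869e+00, -2.18365745e-04,  2.88481905e+00]), 'contact_force': array([-0.38690205,  0.37528185,  0.14794984]), 'torque': array([-0.01256013,  0.02595079,  0.02152085]), 'grip_force': 0.0, 'opening': 0.09170534722636497} 0.008
```

View pics/top0.png

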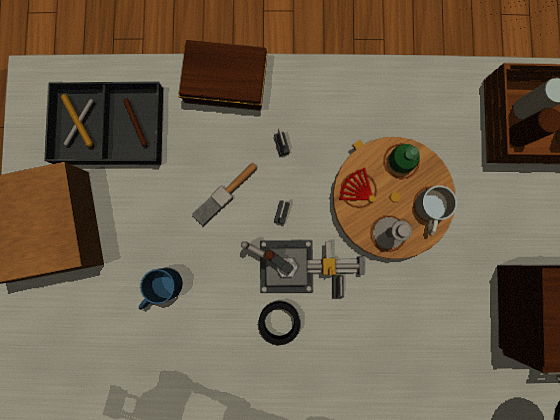

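View pics/side0.png

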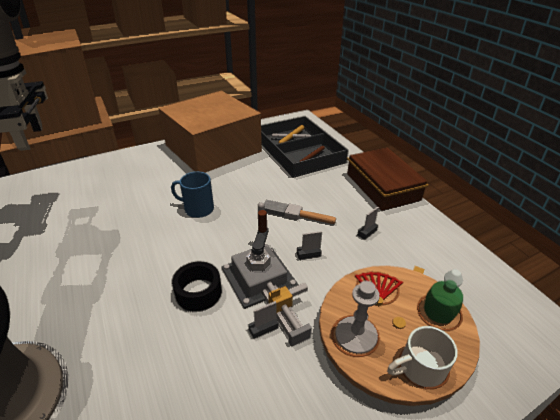

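Top view: the stop unit is at (286,266), the rail runs right (-y), the post is near (246,245), and the tape roll is at (279,322). There are three fin-like things: (338,287), (283,211) and (282,142). The one at (338,287) sits beside the rail and is nearest the robot, so it fits. I'll confirm in an enlarged crop.

```bash
python3 - <<'E'
from h import *
import pickle
c=pickle.load(open('top0.pkl','rb')); s=pickle.load(open('side0.pkl','rb'))
a=cv2.resize(c['image'][228:308,232:376],None,fx=5.5,fy=5.5,interpolation=cv2.INTER_CUBIC)
cv2.imwrite('pics/topcrop.png',a)
b=cv2.resize(s['image'][195:350,210:330],None,fx=3.8,fy=3.8,interpolation=cv2.INTER_CUBIC)
cv2.imwrite('pics/sidecrop.png',b)
E
```

```text
(no output)
```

View pics/topcrop.png

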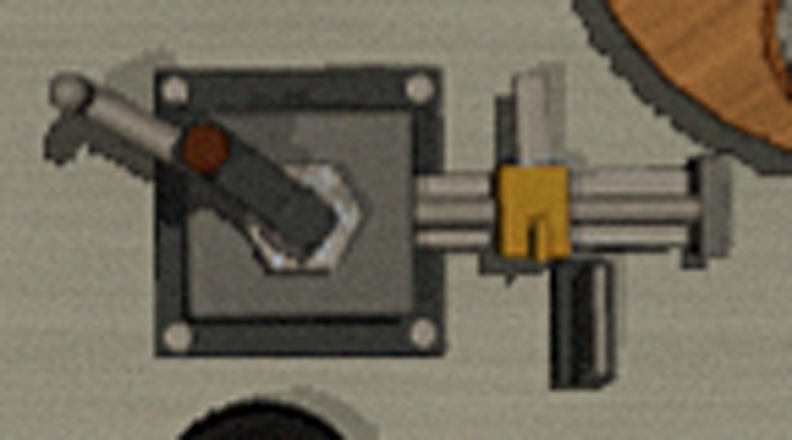

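View pics/sidecrop.png

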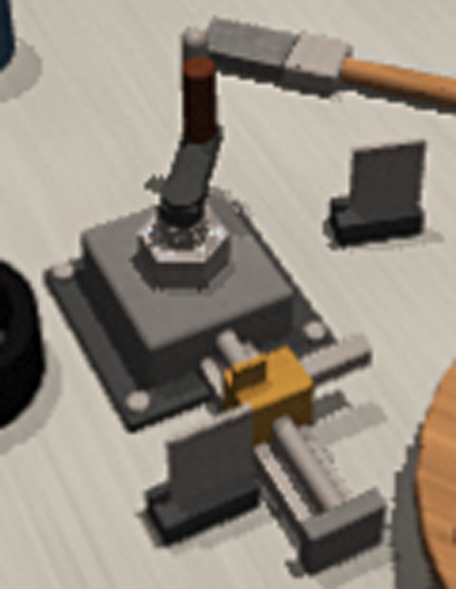

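The top crop shows the peg at (206,148), the post at (70,90), the carriage at (535,212) with its pointer end near (537,258), and the fin blade's top at about (600,268–375). The fin at (338,287) beside the rail is the right one.

```bash
python3 - <<'E'
from h import *
import pickle
c=pickle.load(open('top0.pkl','rb')); s=pickle.load(open('side0.pkl','rb'))
f=lambda x,y:((x+.5)/5.5-.5+232,(y+.5)/5.5-.5+228)
g=lambda x,y:((x+.5)/3.8-.5+210,(y+.5)/3.8-.5+195)
P={k:onz(c,*f(*v[:2]),v[2]) for k,v in dict(peg=(206,148,.147),post=(70,90,.125),s1=(175,88,.012),s2=(420,88,.012),s3=(178,337,.012),s4=(423,334,.012),
 ptr=(538,258,.07),finA=(598,268,.07),finB=(603,375,.07)).items()}
for k,v in P.items(): print(k,v.round(4), dep(c,*f(*{'peg':(206,148),'post':(70,90)}.get(k,(538,258)))).round(3))
ctr=sum(P[k] for k in('s1','s2','s3','s4'))/4
y=P['s1']-P['s2']+P['s3']-P['s4']; x=P['s1']-P['s3']+P['s2']-P['s4']
print('ctr',ctr,'yaw',np.degrees(np.arctan2(-y[0],y[1])),np.degrees(np.arctan2(x[1],x[0])), np.linalg.norm(x)/2,np.linalg.norm(y)/2)
for k in('peg','post'):
    d=P[k]-ctr; print(k,np.hypot(*d[:2]),np.degrees(np.arctan2(d[1],d[0])))
print('side peg',onz(s,*g(199,65),.147),'post',onz(s,*g(196,36),.125))
for n in [(235,372),(265,362),(172,440),(250,410)]: print('side',n,onz(s,*g(*n),.07))
t=c['image'][272:296,322:350]; 
for r in (0,2,4,8,12,16): print(272+r,cv2.cvtColor(t,cv2.COLOR_BGR2GRAY)[r].tolist())
E
```

```text
peg [0.5534 0.1016 0.147 ] [0.553 0.102 0.149]
post [0.5764 0.1572 0.125 ] [0.576 0.157 0.124]
s1 [0.579  0.1174 0.012 ] [ 0.506 -0.04   0.064]
s2 [0.5795 0.0071 0.012 ] [ 0.506 -0.04   0.064]
s3 [0.4678 0.1153 0.012 ] [ 0.506 -0.04   0.064]
s4 [0.4696 0.0058 0.012 ] [ 0.506 -0.04   0.064]
ptr [ 0.5067 -0.039   0.07  ] [ 0.506 -0.04   0.064]
finA [ 0.5025 -0.0645  0.07  ] [ 0.506 -0.04   0.064]
finB [ 0.4573 -0.0665  0.07  ] [ 0.506 -0.04   0.064]
ctr [0.52398245 0.06140451 0.012     ] yaw 0.6201727016420966 0.8832212839419323 0.1105823846815278 0.1099074280915332
peg 0.04981493924026742 53.751720839929014
post 0.10919406911641526 61.30450702396747
side peg [0.55564785 0.10120975 0.147     ] post [0.5762252  0.15170019 0.125     ]
side (235, 372) [ 0.50748885 -0.04332118  0.07      ]
side (265, 362) [ 0.52390024 -0.04431258  0.07      ]
side (172, 440) [ 0.46219256 -0.06737942  0.07      ]
side (250, 410) [ 0.50377019 -0.0680332   0.07      ]
272 [25, 74, 119, 118, 109, 107, 31, 64, 123, 99, 99, 115, 113, 91, 58, 73, 82, 89, 78, 69, 74, 73, 70, 67, 71, 73, 74, 80]
274 [44, 60, 85, 80, 80, 75, 34, 62, 126, 89, 75, 77, 78, 80, 83, 83, 84, 77, 78, 84, 110, 106, 105, 110, 133, 123, 125, 128]
276 [67, 61, 62, 55, 60, 58, 56, 57, 61, 47, 17, 32, 41, 48, 37, 34, 18, 30, 65, 85, 43, 72, 119, 119, 142, 137, 140, 134]
280 [131, 131, 120, 142, 134, 136, 137, 132, 147, 125, 7, 30, 53, 48, 14, 23, 23, 43, 99, 117, 39, 70, 113, 119, 136, 137, 136, 132]
284 [137, 141, 140, 142, 143, 141, 137, 140, 143, 133, 22, 31, 59, 48, 20, 26, 28, 38, 90, 116, 44, 76, 122, 125, 140, 141, 136, 137]
288 [137, 137, 136, 138, 137, 143, 134, 137, 145, 125, 10, 32, 58, 46, 24, 16, 25, 26, 84, 126, 58, 71, 116, 123, 139, 137, 138, 136]
```

Call:
carry_out(
  deltas=[
    [0, 0, 0, 0, 0, 0.12, 0.5],
    [0, 0, 0, 0, 0, 0.12, 0.5],
    [0, 0, 0, 0, 0, 0.12, 0.5],
    [0, 0, 0, 0, 0, 0.12, 0.5],
    [0, 0, 0, 0, 0, 0.12, 0.5],
    [0, 0, 0, 0, 0, 0.12, 0.5],
    [0, 0, 0, 0, 0, 0.12, 0.5],
    [0, 0, 0, 0, 0, 0.12, 0.5],
  ],
)

```text
time: 0.77
tool_pos: [0.1332, 0.5075, 0.2088]
tool_rot: [-3.141, 0.001, 1.919]
contact_force: [0.3, 1.0, 0.3]
opening: 0.0467
grip_force: 0.0
```

Call:
carry_out(
  deltas=[
    [0, 0, 0, 0, 0, 0.12, 0.5],
    [0, 0, 0, 0, 0, 0.12, 0.5],
    [0, 0, 0, 0, 0, 0.07, 0.5],
    [-2.3, 3, 0, 0, 0, 0, 0.5],
    [-2.3, 3, 0, 0, 0, 0, 0.5],
    [-2.3, 3, 0, 0, 0, 0, 0.5],
    [-2.3, 3, 0, 0, 0, 0, 0.5],
    [-2.3, 3, 0, 0, 0, 0, 0.5],
  ],
)

```text
time: 1.43
tool_pos: [0.2891, 0.3982, 0.2089]
tool_rot: [-3.141, 0.0, 1.615]
contact_force: [0.1, 0.5, -0.4]
opening: 0.0459
grip_force: 0.0
```

Call:
carry_out(
  deltas=[
    [-2.3, 3, 0, 0, 0, 0, 0.5],
    [-2.3, 3, 0, 0, 0, 0, 0.5],
    [-2.3, 3, 0, 0, 0, 0, 0.5],
    [-2.3, 3, 0, 0, 0, 0, 0.5],
    [-2.3, 3, 0, 0, 0, 0, 0.5],
    [-2.3, 3, 0, 0, 0, 0, 0.5],
    [-2.3, 3, 0, 0, 0, 0, 0.5],
    [-2.3, 3, 0, 0, 0, 0, 0.5],
  ],
)

```text
time: 2.1
tool_pos: [0.5372, 0.2248, 0.2088]
tool_rot: [-3.141, 0.0, 1.615]
contact_force: [0.7, 0.9, 0.2]
opening: 0.046
grip_force: 0.0
```

Call:
carry_out(
  deltas=[
    [-2.3, 1.3, 0, 0, 0, 0.044, 0.5],
    [-2.3, 1.3, 0, 0, 0, 0, 0.5],
    [-2.3, 1.4, 0, 0, 0, 0, 0.5],
    [0, 0, 2.5, 0, 0, 0, 0.5],
    [0, 0, 2.5, 0, 0, 0, 0.5],
    [0, 0, 2.5, 0, 0, 0, 0.5],
    [0, 0, 1.5, 0, 0, 0, 0.5],
    [0, 0, 1.5, 0, 0, 0, 0.5],
  ],
)

```text
time: 2.77
tool_pos: [0.5763, 0.1576, 0.1023]
tool_rot: [-3.139, 0.0, 1.571]
contact_force: [0.3, -0.2, 0.6]
opening: 0.0461
grip_force: 0.0
```

Call:
carry_out(
  deltas=[
    [0, 0, 0, 0, 0, 0, 0.15],
    [0, 0, 0, 0, 0, 0, 0.15],
    [0, 0, 0, 0, 0, 0, 0.15],
    [0, 0, 0, 0, 0, 0, 0.15],
    [0, 0, 0, 0, 0, 0, 0.15],
    [0, 0, 0, 0, 0, 0, 0.15],
    [0, 0, 0, 0, 0, 0, 0.15],
    [0, 0, 0, 0, 0, 0, 0.15],
  ],
  force=8,
)

```text
time: 3.43
tool_pos: [0.5772, 0.1579, 0.1046]
tool_rot: [3.141, -0.0, 1.571]
contact_force: [0.4, -0.3, -0.4]
opening: 0.0139
grip_force: 0.0
```

```bash
python3 - <<'E'
from h import *
c=shot('wrist'); t=shot('top'); s=shot('side')
a=np.hstack([cv2.resize(c['image'],(400,300)),cv2.resize(t['image'][190:310,220:380],(400,300))])
b=np.hstack([cv2.resize(s['image'][150:330,180:420],(400,300)),np.zeros((300,400,3),np.uint8)])
cv2.imwrite('pics/w1.png',np.vstack([a,b])); print(robot.observe()['tool_pos'],robot.observe()['opening'],np.linalg.inv(c['world_to_cam']).round(3).tolist())
E
```

```text
[0.5771139  0.15785673 0.10431502] 0.013897483985596948 [[1.0, -0.0, -0.0, 0.578], [0.001, 0.951, 0.308, 0.242], [0.0, -0.308, 0.951, 0.28], [0.0, 0.0, 0.0, 1.0]]
```

View pics/w1.png

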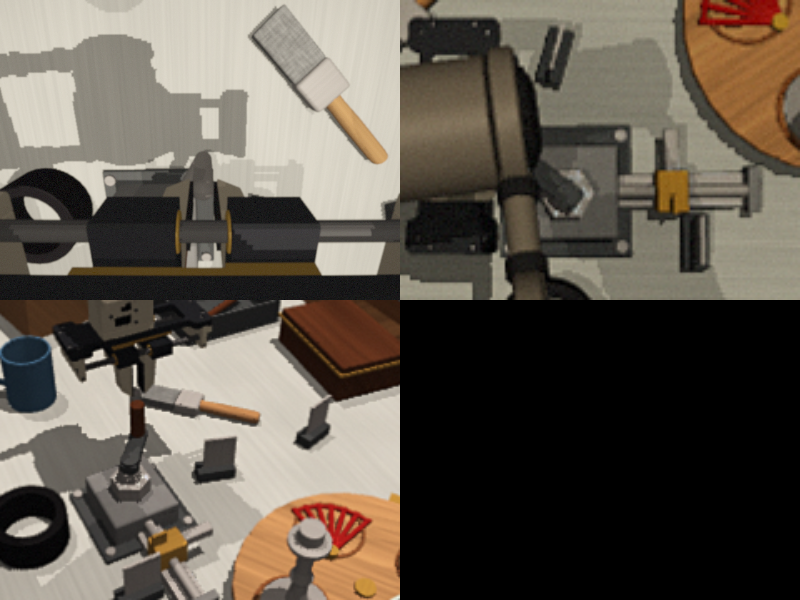

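The composite shows the jaws at the post in the wrist view (post/lever at about (203,170)), with nothing gripped yet. I'll check the depth.

```bash
python3 - <<'E'
from h import *
c=shot('wrist')
for P in [(.577,.157,.125),(.577,.157,.096),(.577,.165,.125),(.577,.158,.06)]: print(P,proj(c,np.array(P)))
for v in range(205,330,8): print(v,[dep(c,u,v).round(3).tolist() for u in (262,284,306)])
cv2.imwrite('pics/w2.png',cv2.resize(c['image'][190:380,200:370],None,fx=3,fy=3))
E
```

```text
(0.577, 0.157, 0.125) [281.65496768 276.49321071]
(0.577, 0.157, 0.096) [282.04494992 251.1896771 ]
(0.577, 0.165, 0.125) [281.62300079 261.59119484]
(0.577, 0.158, 0.06) [282.40033198 226.60374301]
205 [[0.56, 0.154, -0.0], [0.578, 0.154, -0.0], [0.596, 0.154, 0.001]]
213 [[0.56, 0.147, -0.0], [0.578, 0.167, 0.06], [0.596, 0.146, -0.002]]
221 [[0.56, 0.14, 0.0], [0.578, 0.167, 0.074], [0.596, 0.14, -0.0]]
229 [[0.56, 0.133, 0.0], [0.578, 0.167, 0.089], [0.596, 0.133, 0.001]]
237 [[0.56, 0.128, 0.006], [0.578, 0.167, 0.1], [0.597, 0.125, -0.001]]
245 [[0.563, 0.145, 0.061], [0.578, 0.168, 0.111], [0.597, 0.118, 0.0]]
253 [[0.568, 0.169, 0.125], [0.578, 0.167, 0.119], [0.589, 0.169, 0.125]]
261 [[0.568, 0.17, 0.134], [0.578, 0.164, 0.123], [0.588, 0.169, 0.133]]
269 [[0.569, 0.169, 0.141], [0.578, 0.161, 0.125], [0.588, 0.169, 0.141]]
277 [[0.569, 0.168, 0.146], [0.578, 0.156, 0.123], [0.587, 0.168, 0.145]]
285 [[0.569, 0.168, 0.152], [0.578, 0.085, 0.009], [0.587, 0.168, 0.152]]
293 [[0.57, 0.168, 0.158], [0.578, 0.077, 0.008], [0.587, 0.168, 0.157]]
301 [[0.57, 0.167, 0.162], [0.578, 0.068, 0.007], [0.586, 0.168, 0.163]]
309 [[0.573, 0.19, 0.201], [0.578, 0.189, 0.201], [0.584, 0.189, 0.2]]
317 [[0.573, 0.189, 0.203], [0.578, 0.189, 0.203], [0.584, 0.189, 0.204]]
325 [[0.573, 0.187, 0.204], [0.578, 0.187, 0.205], [0.584, 0.188, 0.205]]
```

View pics/w2.png

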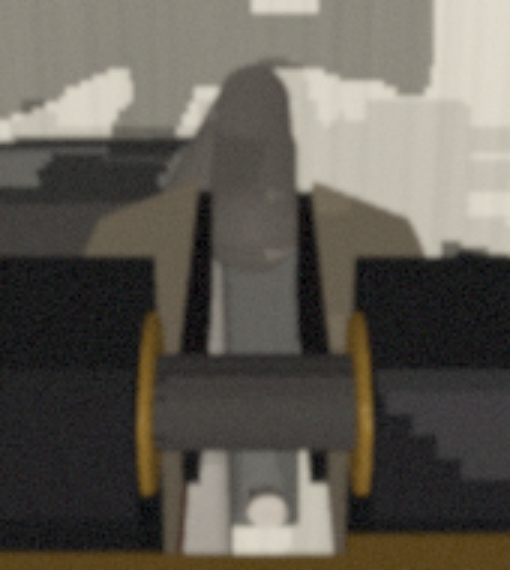

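Call:
carry_out(
  deltas=[
    [0.35, -0.69, 0, 0, 0, 0, 0.1],
    [0.31, -0.71, 0, 0, 0, 0, 0.1],
    [0.25, -0.73, 0, 0, 0, 0, 0.1],
    [0.2, -0.75, 0, 0, 0, 0, 0.1],
    [0.15, -0.76, 0, 0, 0, 0, 0.1],
    [0.1, -0.77, 0, 0, 0, 0, 0.1],
    [0.04, -0.77, 0, 0, 0, 0, 0.1],
    [-0.01, -0.77, 0, 0, 0, 0, 0.1],
  ],
  force=8,
)

```text
time: 4.3
tool_pos: [0.5179, 0.1722, 0.1053]
tool_rot: [3.138, -0.001, 1.571]
contact_force: [4.3, -0.3, 5.7]
opening: 0.0094
grip_force: 3.9
```

Call:
carry_out(
  deltas=[
    [-0.07, -0.77, 0, 0, 0, 0, 0.1],
    [-0.12, -0.76, 0, 0, 0, 0, 0.1],
    [-0.17, -0.75, 0, 0, 0, 0, 0.1],
    [-0.22, -0.74, 0, 0, 0, 0, 0.1],
    [-0.27, -0.72, 0, 0, 0, 0, 0.1],
    [-0.32, -0.7, 0, 0, 0, 0, 0.1],
    [-0.37, -0.68, 0, 0, 0, 0, 0.1],
    [-0.42, -0.65, 0, 0, 0, 0, 0.1],
  ],
  force=8,
)

```text
time: 4.97
tool_pos: [0.4605, 0.1525, 0.1054]
tool_rot: [3.137, -0.001, 1.571]
contact_force: [4.9, -0.2, 6.5]
opening: 0.0096
grip_force: 4.2
```

Call:
carry_out(
  deltas=[
    [0, 0, 0, 0, 0, 0, 0.45],
    [0, 0, 0, 0, 0, 0, 0.45],
    [0, 0, -2, 0, 0, 0, 0.45],
    [0, 0, -2.5, 0, 0, 0, 0.45],
    [0, 0, -2.5, 0, 0, 0, 0.45],
    [-1.7, 3.1, 0, 0, 0, 0, 0.45],
    [-1.7, 3.1, 0, 0, 0, 0, 0.45],
    [-1.7, 3.1, 0, 0, 0, 0, 0.45],
  ],
)

```text
time: 5.63
tool_pos: [0.5525, 0.101, 0.1742]
tool_rot: [-3.14, -0.0, 1.572]
contact_force: [0.3, 0.5, 1.0]
opening: 0.0415
grip_force: 0.0
```

```bash
python3 - <<'E'
from h import *
print(robot.observe()['tool_pos'],robot.observe()['contact_force'])
c=shot('wrist'); s=shot('side')
cv2.imwrite('pics/w3.png',np.hstack([cv2.resize(c['image'],(400,300)),cv2.resize(s['image'][150:330,180:420],(400,300))]))
print(proj(c,np.array([.5535,.1016,.147])),proj(s,np.array([.4605,.152,.125])))
E
```

```text
[0.55248354 0.1010342  0.17421691] [0.29498904 0.47986777 0.96064297]
[284.19312665 235.95268493] [211.67096232 218.68359938]
```

View pics/w3.png

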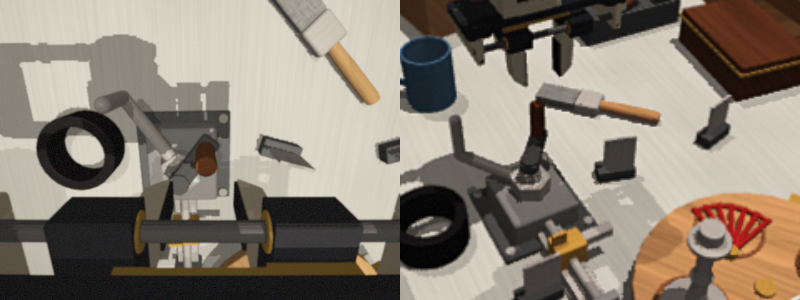

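The picture shows the lever swung to about 124 deg (well loose) and the peg at wrist (206,163), between and below the open jaws. Next is descending on the peg.

Call:
carry_out(
  deltas=[
    [0, 0.1, 2, 0, 0, 0, 0.45],
    [0, 0, 2, 0, 0, 0, 0.45],
    [0, 0, 1.8, 0, 0, 0, 0.45],
    [0, 0, 0, 0, 0, 0, 0.1],
    [0, 0, 0, 0, 0, 0, 0.1],
    [0, 0, 0, 0, 0, 0, 0.1],
    [0, 0, 0, 0, 0, 0, 0.1],
    [0, 0, 0, 0, 0, 0, 0.1],
  ],
  force=8,
)

```text
time: 6.4
tool_pos: [0.5545, 0.1016, 0.1174]
tool_rot: [3.139, -0.001, 1.571]
contact_force: [0.6, 1.4, 1.1]
opening: 0.0195
grip_force: 8.0
```

```bash
python3 -c "
import numpy as np
for k in range(32):
    m=np.radians(52.8-12*k-6); c=10*np.sin(np.radians(6))
    if k%8==0: print()
    print([round(-c*np.cos(m),2),round(c*np.sin(m),2)],end=' ')
"
```

```text
[np.float64(-0.72), np.float64(0.76)] [np.float64(-0.86), np.float64(0.6)] [np.float64(-0.96), np.float64(0.41)] [np.float64(-1.03), np.float64(0.2)] [np.float64(-1.05), np.float64(-0.02)] [np.float64(-1.02), np.float64(-0.24)] [np.float64(-0.95), np.float64(-0.45)] [np.float64(-0.83), np.float64(-0.63)] 
[np.float64(-0.68), np.float64(-0.79)] [np.float64(-0.5), np.float64(-0.92)] [np.float64(-0.3), np.float64(-1.0)] [np.float64(-0.09), np.float64(-1.04)] [np.float64(0.13), np.float64(-1.04)] [np.float64(0.34), np.float64(-0.99)] [np.float64(0.54), np.float64(-0.89)] [np.float64(0.72), np.float64(-0.76)] 
[np.float64(0.86), np.float64(-0.6)] [np.float64(0.96), np.float64(-0.41)] [np.float64(1.03), np.float64(-0.2)] [np.float64(1.05), np.float64(0.02)] [np.float64(1.02), np.float64(0.24)] [np.float64(0.95), np.float64(0.45)] [np.float64(0.83), np.float64(0.63)] [np.float64(0.68), np.float64(0.79)] 
[np.float64(0.5), np.float64(0.92)] [np.float64(0.3), np.float64(1.0)] [np.float64(0.09), np.float64(1.04)] [np.float64(-0.13), np.float64(1.04)] [np.float64(-0.34), np.float64(0.99)] [np.float64(-0.54), np.float64(0.89)] [np.float64(-0.72), np.float64(0.76)] [np.float64(-0.86), np.float64(0.6)]
```

Call:
carry_out(
  deltas=[
    [-0.72, 0.76, 0, 0, 0, 0, 0.1],
    [-0.86, 0.6, 0, 0, 0, 0, 0.1],
    [-0.96, 0.41, 0, 0, 0, 0, 0.1],
    [-1.03, 0.2, 0, 0, 0, 0, 0.1],
    [-1.05, -0.02, 0, 0, 0, 0, 0.1],
    [-1.02, -0.24, 0, 0, 0, 0, 0.1],
    [-0.95, -0.45, 0, 0, 0, 0, 0.1],
    [-0.83, -0.63, 0, 0, 0, 0, 0.1],
  ],
  force=8,
)

```text
time: 7.07
tool_pos: [0.5657, 0.0233, 0.1172]
tool_rot: [3.129, 0.004, 1.57]
contact_force: [15.7, -6.8, -5.7]
opening: 0.0213
grip_force: 8.7
```

```bash
python3 - <<'E'
from h import *
o=robot.observe();print(o['tool_pos'],o['contact_force'],o['torque'])
c=shot('wrist'); s=shot('side')
cv2.imwrite('pics/w4.png',np.hstack([cv2.resize(c['image'][150:390,160:400],(400,400)),cv2.resize(s['image'][150:330,180:360],(400,400))]))
E
```

```text
[0.56565146 0.02329787 0.11724189] [15.68212657 -6.78432789 -5.68329609] [-1.34015269 -2.65676725 -0.22168411]
```

View pics/w4.png

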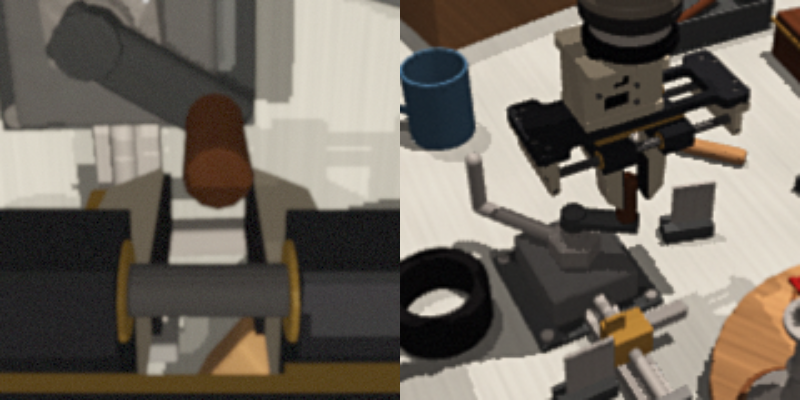

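The picture shows the peg (left panel, (218,180)) sliding out of the jaws on the +y side, so friction is low and the crank lags at about az -25. I'll switch to a loose cage that turns with the crank.

Call:
carry_out(
  deltas=[
    [0, 0, 0, 0, 0, 0, 0.6],
    [0, 0, 0, 0, 0, 0, 0.6],
    [0, 0, 0, 0, 0, 0, 0.6],
    [0, 0, -3, 0, 0, 0, 0.6],
    [0, 0, -3, 0, 0, 0, 0.6],
    [0, 0, 0, 0, 0, -0.12, 0.6],
    [0, 0, 0, 0, 0, -0.12, 0.6],
    [0, 0, 0, 0, 0, -0.12, 0.6],
  ],
)

```text
time: 7.83
tool_pos: [0.5601, 0.0261, 0.1768]
tool_rot: [3.141, 0.001, 1.936]
contact_force: [0.6, -0.2, -0.2]
opening: 0.0549
grip_force: 0.0
```

```bash
cat >> h.py <<'E'
def peg(n='wrist'):
    c=shot(n); im=c['image'].astype(int); b,g,r=im[...,0],im[...,1],im[...,2]
    m=((r>50)&(r>1.7*g)&(r>1.8*b)&(c['depth']>0)).astype(np.uint8)
    k=[]
    for v,u in zip(*np.nonzero(m)):
        p=dep(c,u,v)
        if abs(p[2]-.147)<.006 and np.hypot(p[0]-.524,p[1]-.0614)<.08: k.append((u,v))
    k=np.array(k); u,v=k.mean(0); P=onz(c,u,v,.147); d=P[:2]-[.524,.0614]
    print('peg',n,len(k),u.round(),v.round(),P.round(4),'r',np.hypot(*d).round(4),'az',np.degrees(np.arctan2(d[1],d[0])).round(1))
    print('width',onz(c,k[:,0].min(),v,.147).round(4),onz(c,k[:,0].max()+1,v,.147).round(4)); return P,c
E
python3 - <<'E'
from h import *
o=robot.observe();print(o['tool_pos'],o['tool_rot'],o['qpos'][[0,5]])
peg()
E
```

```text
[0.56006496 0.02605444 0.17676104] [3.14119798e+00 9.29250248e-04 1.93649344e+00] [-0.0898045  -0.45526875]
peg wrist 410 302.0 220.0 [0.5682 0.0391 0.147 ] r 0.0495 az -26.8
width [0.5606 0.0362 0.147 ] [0.5765 0.0423 0.147 ]
```

Call:
carry_out(
  deltas=[
    [0.93, 1.21, 0, 0, 0, 0, 0.5],
    [0, 0, 0, 0, 0, -0.122, 0.5],
    [0, 0, 0, 0, 0, -0.122, 0.5],
    [0, 0, 0, 0, 0, -0.122, 0.5],
    [0, 0, 0, 0, 0, -0.122, 0.5],
    [0, 0, 0, 0, 0, -0.122, 0.5],
    [0, 0, 0, 0, 0, -0.122, 0.5],
    [0, 0, 2, 0, 0, 0, 0.5],
  ],
)

```text
time: 8.55
tool_pos: [0.5703, 0.0391, 0.1593]
tool_rot: [3.139, 0.006, 2.666]
contact_force: [1.2, 0.7, -0.2]
opening: 0.0461
grip_force: 0.0
```

Call:
carry_out(
  deltas=[
    [0, 0, 2, 0, 0, 0, 0.5],
    [0, 0, 1.9, 0, 0, 0, 0.5],
    [0, 0, 0, 0, 0, 0, 0.3],
    [0, 0, 0, 0, 0, 0, 0.3],
    [0.04, -0.61, 0, 0, 0, 0.122, 0.3],
    [0.04, -0.61, 0, 0, 0, 0.122, 0.3],
    [0.04, -0.61, 0, 0, 0, 0.122, 0.3],
    [0.04, -0.61, 0, 0, 0, 0.122, 0.3],
  ],
  force=15,
)

```text
time: 9.22
tool_pos: [0.5534, 0.0215, 0.1189]
tool_rot: [3.139, 0.002, 2.167]
contact_force: [1.3, 1.4, -1.4]
opening: 0.0277
grip_force: 1.1
```

Call:
carry_out(
  deltas=[
    [0.04, -0.61, 0, 0, 0, 0.122, 0.3],
    [0.04, -0.61, 0, 0, 0, 0.122, 0.3],
    [0.04, -0.61, 0, 0, 0, 0.122, 0.3],
    [0.04, -0.61, 0, 0, 0, 0.122, 0.3],
    [0.04, -0.61, 0, 0, 0, 0.122, 0.3],
    [0.04, -0.61, 0, 0, 0, 0.122, 0.3],
    [0.04, -0.61, 0, 0, 0, 0.122, 0.3],
    [0.04, -0.61, 0, 0, 0, 0.122, 0.3],
  ],
)

```text
time: 9.88
tool_pos: [0.5068, 0.0159, 0.119]
tool_rot: [3.137, -0.001, 1.191]
contact_force: [2.1, -0.6, -1.9]
opening: 0.0271
grip_force: 1.0
```

Call:
carry_out(
  deltas=[
    [0.04, -0.61, 0, 0, 0, 0.122, 0.3],
    [0.04, -0.61, 0, 0, 0, 0.122, 0.3],
    [0.04, -0.61, 0, 0, 0, 0.122, 0.3],
    [0.04, -0.61, 0, 0, 0, 0.122, 0.3],
    [0.04, -0.61, 0, 0, 0, 0.122, 0.3],
    [0.04, -0.61, 0, 0, 0, 0.122, 0.3],
    [0.04, -0.61, 0, 0, 0, 0.122, 0.3],
    [0.04, -0.61, 0, 0, 0, 0.122, 0.3],
  ],
)

```text
time: 10.55
tool_pos: [0.4763, 0.0519, 0.1191]
tool_rot: [3.14, -0.004, 0.215]
contact_force: [2.0, -0.7, 0.3]
opening: 0.0275
grip_force: 0.9
```

Call:
carry_out(
  deltas=[
    [0.04, -0.61, 0, 0, 0, 0.122, 0.3],
    [0.04, -0.61, 0, 0, 0, 0.122, 0.3],
    [0.04, -0.61, 0, 0, 0, 0.122, 0.3],
    [0.04, -0.61, 0, 0, 0, 0.122, 0.3],
    [0.04, -0.61, 0, 0, 0, 0.122, 0.3],
    [0.04, -0.61, 0, 0, 0, 0.122, 0.3],
    [0.04, -0.61, 0, 0, 0, 0.122, 0.3],
    [0.04, -0.61, 0, 0, 0, 0.122, 0.3],
  ],
)

```text
time: 11.22
tool_pos: [0.4886, 0.0973, 0.119]
tool_rot: [-3.14, -0.003, -0.76]
contact_force: [-0.5, -2.1, 0.8]
opening: 0.0274
grip_force: 0.9
```

Call:
carry_out(
  deltas=[
    [0.04, -0.61, 0, 0, 0, 0.122, 0.3],
    [0.04, -0.61, 0, 0, 0, 0.122, 0.3],
    [0, 0, 0, 0, 0, 0, 0.5],
    [0, 0, 0, 0, 0, 0, 0.5],
    [0, 0, -3, 0, 0, 0, 0.5],
    [0, 0, -3, 0, 0, 0, 0.5],
    [0, 0, 0, 0, 0, -0.12, 0.5],
    [0, 0, 0, 0, 0, -0.12, 0.5],
  ],
)

```text
time: 11.88
tool_pos: [0.498, 0.1053, 0.1799]
tool_rot: [-3.138, -0.004, -0.748]
contact_force: [0.0, 0.3, -1.0]
opening: 0.0457
grip_force: 0.0
```

Call:
carry_out(
  deltas=[
    [0, 0, 0, 0, 0, -0.12, 0.5],
    [0, 0, 0, 0, 0, -0.12, 0.5],
    [0, 0, 0, 0, 0, -0.12, 0.5],
    [0, 0, 0, 0, 0, -0.12, 0.5],
    [0, 0, 0, 0, 0, -0.12, 0.5],
    [0, 0, 0, 0, 0, -0.12, 0.5],
    [0, 0, 0, 0, 0, -0.12, 0.5],
    [0, 0, 0, 0, 0, -0.12, 0.5],
  ],
)

```text
time: 12.55
tool_pos: [0.4968, 0.1052, 0.1779]
tool_rot: [3.141, -0.001, 0.212]
contact_force: [-0.4, -0.1, -0.3]
opening: 0.0457
grip_force: 0.0
```

Call:
carry_out(
  deltas=[
    [0, 0, 0, 0, 0, -0.12, 0.5],
    [0, 0, 0, 0, 0, -0.12, 0.5],
    [0, 0, 0, 0, 0, -0.12, 0.5],
    [0, 0, 0, 0, 0, -0.12, 0.5],
    [0, 0, 0, 0, 0, -0.12, 0.5],
    [0, 0, 0, 0, 0, -0.12, 0.5],
    [0, 0, 0, 0, 0, -0.12, 0.5],
    [0, 0, 0, 0, 0, -0.12, 0.5],
  ],
)

```text
time: 13.22
tool_pos: [0.4967, 0.1052, 0.1779]
tool_rot: [3.141, -0.0, 1.172]
contact_force: [0.3, -0.2, -0.2]
opening: 0.0455
grip_force: 0.0
```

```bash
python3 - <<'E'
from h import *
o=robot.observe();print(o['tool_pos'],o['tool_rot'],o['qpos'][[0,5]])
P,c=peg()
t=shot('top'); import pickle; pickle.dump(t,open('t1.pkl','wb'))
g=cv2.cvtColor(t['image'],cv2.COLOR_BGR2GRAY)
for r in (270,272,274,276,280,284): print(r,g[r,322:350].tolist())
cv2.imwrite('pics/t2.png',cv2.resize(t['image'][228:308,232:376],None,fx=5.5,fy=5.5,interpolation=cv2.INTER_CUBIC))
E
```

```text
[0.49674091 0.10518995 0.17787544] [ 3.14090027e+00 -4.11220030e-04  1.17220465e+00] [0.05759505 0.45616055]
peg wrist 381 285.0 235.0 [0.4979 0.1048 0.147 ] r 0.0507 az 121.0
width [0.49   0.1081 0.147 ] [0.5061 0.1014 0.147 ]
270 [96, 101, 103, 118, 118, 122, 107, 20, 15, 68, 105, 97, 100, 82, 22, 51, 106, 102, 99, 99, 90, 100, 116, 111, 120, 114, 113, 112]
272 [64, 60, 58, 61, 66, 67, 69, 40, 12, 64, 107, 98, 100, 88, 18, 50, 106, 102, 99, 99, 97, 88, 58, 65, 72, 58, 72, 69]
274 [123, 127, 130, 139, 120, 56, 69, 69, 51, 57, 75, 58, 64, 63, 18, 52, 116, 92, 80, 84, 99, 91, 107, 113, 138, 126, 103, 105]
276 [140, 141, 141, 146, 137, 51, 60, 63, 65, 62, 5, 12, 15, 17, 23, 19, 24, 28, 62, 88, 43, 79, 122, 122, 146, 151, 147, 139]
280 [140, 141, 137, 140, 139, 143, 143, 145, 150, 131, 9, 34, 62, 50, 21, 25, 22, 47, 105, 124, 48, 78, 122, 129, 144, 143, 138, 144]
284 [145, 147, 145, 149, 144, 147, 145, 146, 161, 135, 17, 34, 63, 46, 20, 26, 25, 33, 93, 125, 46, 80, 128, 128, 154, 143, 148, 148]
```

View pics/t2.png

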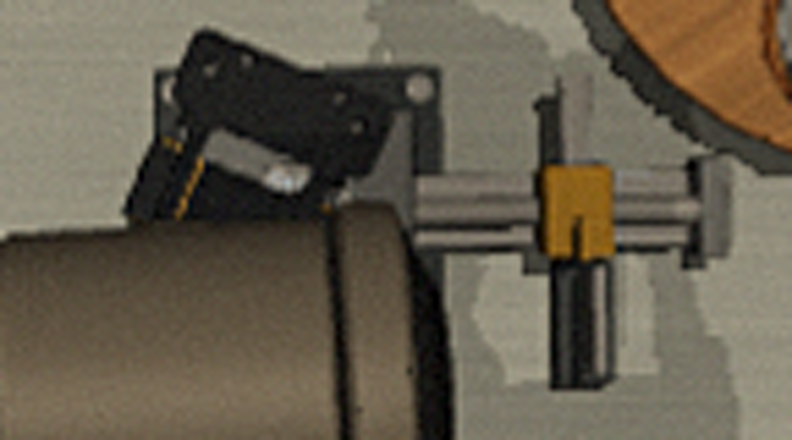

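Pointer column is about 338.4 and the fin column 341, so roughly 6 mm remain (about 87° of crank). Re-caging the peg, which is at az 121°.

Call:
carry_out(
  deltas=[
    [0, 0, 0, 0, 0, -0.12, 0.5],
    [0, 0, 0, 0, 0, -0.12, 0.5],
    [0, 0, 0, 0, 0, -0.12, 0.5],
    [0, 0, 0, 0, 0, -0.12, 0.5],
    [0, 0, 0, 0, 0, -0.12, 0.5],
    [0, 0, 0, 0, 0, -0.12, 0.5],
    [0, 0, 0, 0, 0, -0.12, 0.5],
    [0, 0, 0, 0, 0, -0.1, 0.5],
  ],
)

```text
time: 13.98
tool_pos: [0.4968, 0.1053, 0.1777]
tool_rot: [3.141, 0.0, 2.106]
contact_force: [0.1, 0.1, 0.4]
opening: 0.046
grip_force: 0.0
```

Call:
carry_out(
  deltas=[
    [0, 0, 2, 0, 0, 0, 0.5],
    [0, 0, 2, 0, 0, 0, 0.5],
    [0, 0, 1.9, 0, 0, 0, 0.5],
    [0, 0, 0, 0, 0, 0, 0.3],
    [0, 0, 0, 0, 0, 0, 0.3],
    [-0.04, 0.61, 0, 0, 0, 0.122, 0.3],
    [-0.04, 0.61, 0, 0, 0, 0.122, 0.3],
    [-0.04, 0.61, 0, 0, 0, 0.122, 0.3],
  ],
)

```text
time: 14.65
tool_pos: [0.5137, 0.112, 0.1195]
tool_rot: [-3.141, -0.001, 1.73]
contact_force: [-3.0, 2.1, -1.7]
opening: 0.0275
grip_force: 1.5
```

Call:
carry_out(
  deltas=[
    [-0.04, 0.61, 0, 0, 0, 0.122, 0.3],
    [-0.04, 0.61, 0, 0, 0, 0.122, 0.3],
    [-0.04, 0.61, 0, 0, 0, 0.122, 0.3],
    [-0.04, 0.61, 0, 0, 0, 0.122, 0.3],
    [-0.04, 0.61, 0, 0, 0, 0.122, 0.3],
    [-0.04, 0.61, 0, 0, 0, 0.122, 0.3],
    [0, 0, 0, 0, 0, 0, 0.3],
    [0, 0, 0, 0, 0, 0, 0.3],
  ],
)

```text
time: 15.32
tool_pos: [0.5499, 0.1042, 0.1195]
tool_rot: [3.14, -0.001, 1.008]
contact_force: [-0.5, 0.0, 0.9]
opening: 0.0277
grip_force: 0.0
```

Call:
carry_out(
  deltas=[
    [0, 0, 0, 0, 0, 0, 0.5],
    [0, 0, 0, 0, 0, 0, 0.5],
    [0, 0, -3, 0, 0, 0, 0.5],
    [0, 0, -3, 0, 0, 0, 0.5],
    [0, 0, 0, 0, 0, 0.12, 0.5],
    [0, 0, 0, 0, 0, 0.12, 0.5],
    [0, 0, 0, 0, 0, 0.12, 0.5],
    [0, 0, 0, 0, 0, 0.12, 0.5],
  ],
)

```text
time: 15.98
tool_pos: [0.549, 0.1043, 0.1787]
tool_rot: [3.141, -0.001, 0.521]
contact_force: [0.5, 0.1, 0.0]
opening: 0.0458
grip_force: 0.0
```

Call:
carry_out(
  deltas=[
    [0, 0, 0, 0, 0, 0.12, 0.5],
    [0, 0, 0, 0, 0, 0.12, 0.5],
    [0, 0, 0, 0, 0, 0.12, 0.5],
    [0, 0, 0, 0, 0, 0.12, 0.5],
    [0, 0, 0, 0, 0, 0.05, 0.5],
    [-2, 3.1, 0, 0, 0, 0, 0.5],
    [-2, 3.1, 0, 0, 0, 0, 0.5],
    [-2, 3.1, 0, 0, 0, 0, 0.5],
  ],
)

```text
time: 16.65
tool_pos: [0.4876, 0.0111, 0.1782]
tool_rot: [3.141, -0.0, -0.002]
contact_force: [0.1, -0.5, -0.2]
opening: 0.0457
grip_force: 0.0
```

Call:
carry_out(
  deltas=[
    [-2, 3.1, 0, 0, 0, 0, 0.5],
    [-2, 3.1, 0, 0, 0, 0, 0.5],
    [0, 0, 0, 0, 0, 0, 0.5],
    [0, 0, 0, 0, 0, 0, 0.5],
    [0, 0, 0, 0, 0, 0, 0.5],
    [0, 0, 0, 0, 0, 0, 0.5],
    [0, 0, 0, 0, 0, 0, 0.5],
    [0, 0, 0, 0, 0, 0, 0.5],
  ],
)

```text
time: 17.32
tool_pos: [0.4487, -0.0493, 0.1781]
tool_rot: [-3.141, 0.0, -0.003]
contact_force: [0.4, 0.1, 0.3]
opening: 0.0456
grip_force: 0.0
```

```bash
python3 - <<'E'
from h import *
import pickle
c=shot('wrist'); pickle.dump(c,open('wp.pkl','wb')); 
print(robot.observe()['tool_pos'],c['fx'])
print([proj(c,np.array(p)).round() for p in [(.507,-.063,.07),(.503,-.0665,.07),(.457,-.066,.07),(.556,.103,.147)]])
cv2.imwrite('pics/wp.png',c['image'])
E
```

```text
[ 0.44865541 -0.04935894  0.17805935] 357.0739053165126
[array([302., 128.]), array([307., 134.]), array([305., 190.]), array([ 1., 51.])]
```

View pics/wp.png

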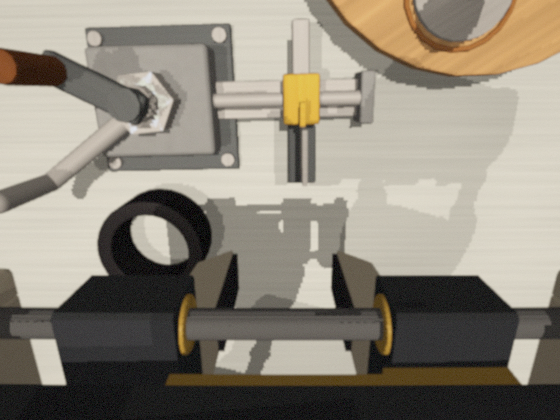

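The wrist view shows the pointer end at about (303,118) and the fin blade top at about (305,130–182), nearly in line. The picture budget is used up, so I'll continue with numeric profiles.

```bash
python3 - <<'E'
from h import *
import pickle
c=pickle.load(open('wp.pkl','rb'))
im=c['image'].astype(int)
for r in range(98,186,4): print(r,'G',im[r,284:322,1].tolist())
for r in (104,112,118,122): print(r,'R-B',(im[r,292:316,2]-im[r,292:316,0]).tolist())
for r in (112,118,122,126,130,140,150,160,170): print(r,[round(float(dep(c,u,r)[2])*1000) for u in range(296,312)])
E
```

```text
98 G [158, 176, 184, 186, 190, 190, 190, 189, 189, 187, 189, 186, 187, 186, 187, 193, 194, 192, 192, 188, 186, 186, 181, 182, 192, 190, 191, 188, 191, 190, 191, 191, 191, 187, 174, 166, 176, 190]
102 G [157, 175, 183, 186, 188, 188, 188, 186, 186, 186, 188, 185, 185, 184, 175, 163, 162, 170, 172, 170, 170, 172, 171, 169, 171, 168, 175, 186, 189, 189, 190, 190, 190, 184, 171, 152, 148, 155]
106 G [154, 172, 180, 182, 186, 187, 188, 186, 187, 186, 185, 185, 186, 179, 166, 148, 168, 186, 191, 189, 188, 178, 170, 165, 166, 165, 174, 183, 186, 188, 188, 190, 188, 185, 168, 138, 112, 95]
110 G [152, 170, 176, 183, 186, 186, 188, 185, 186, 187, 186, 184, 182, 170, 136, 128, 160, 181, 186, 183, 183, 175, 167, 165, 166, 166, 171, 182, 187, 186, 191, 186, 188, 181, 167, 159, 172, 178]
114 G [150, 170, 177, 183, 185, 187, 185, 187, 186, 185, 187, 184, 181, 168, 135, 130, 166, 186, 190, 188, 187, 175, 164, 163, 165, 169, 178, 182, 186, 186, 188, 184, 183, 183, 166, 156, 170, 180]
118 G [129, 142, 154, 164, 174, 181, 181, 184, 184, 184, 184, 184, 182, 167, 137, 126, 159, 177, 184, 183, 180, 171, 
[... 3433 characters left out ...]
1, 150, 151, 152, 153, 146, 142, 133, 131, 133, 130, 137, 134, 135, 132, 131]
112 [51, 51, 53, 57, 70, 70, 69, 70, 70, 52, 50, 53, 52, 53, 52, 53]
118 [51, 52, 51, 54, 70, 69, 70, 70, 71, 52, 51, 52, 53, 50, 51, 52]
122 [52, 53, 52, 54, 70, 70, 70, 69, 70, 51, 50, 52, 52, 52, 52, 52]
126 [19, 19, 19, 353, 35, 36, 37, 36, 36, 20, 20, 20, 19, 19, 20, 20]
130 [20, 20, 20, 19, 32, 55, 71, 69, 71, 70, 70, 71, 20, 19, 19, 20]
140 [19, 18, 21, 20, 32, 52, 70, 70, 71, 70, 70, 70, 20, 20, 20, 20]
150 [19, 20, 20, 19, 29, 51, 69, 70, 70, 70, 70, 70, 19, 21, 19, 18]
160 [20, 21, 20, 18, 28, 48, 70, 69, 68, 69, 71, 70, 19, 353, 20, 20]
170 [19, 21, 20, 20, 27, 47, 67, 69, 71, 69, 68, 70, 19, 19, 18, 18]
```

```bash
cat >> h.py <<'E'
def halfedges(row,lo,hi):
    pass
def gap(c,cols=(285,322)):
    # tops at z~70: intensity-edge centres; sub-pixel by depth mask + green profile
    g=c['image'][...,1].astype(float)
    def centre(rows):
        out=[]
        for r in rows:
            us=[u for u in range(*cols) if abs(dep(c,u,r)[2]-.07)<.006]
            if len(us)<4: continue
            a,b=us[0],us[-1]; top=g[r,a+2:b-1].max()
            def cross(u0,d):
                lo=min(g[r,u0+d*k] for k in range(1,4)); h=(top+lo)/2
                u=(a+b)//2
                while g[r,u]>h: u+=d
                return u-d*(h-g[r,u])/(g[r,u-d]-g[r,u])
            L,R=cross(a,-1),cross(b,1)
            out.append((r,L,R,onz(c,(L+R)/2,r,.07)))
        return out
    return centre
E
python3 - <<'E'
from h import *
import pickle
c=pickle.load(open('wp.pkl','rb')); f=gap(c)
for rows in ((108,110,112,114,116,118,120,122),(132,136,140,150,160,170,176)):
    for r,L,R,p in f(rows): print(r,round(L,2),round(R,2),p.round(4))
# unit yaw from rail/plate in wrist: plate bolts
for b in [(94,38),(220,34),(115,163),(228,159)]: print(b,onz(c,*b,.012).round(4))
E
```

```text
108 299.88 304.91 [ 0.5223 -0.0629  0.07  ]
110 299.91 304.94 [ 0.5208 -0.0629  0.07  ]
112 299.83 304.7 [ 0.5193 -0.0628  0.07  ]
114 299.83 304.88 [ 0.5178 -0.0629  0.07  ]
116 299.89 304.83 [ 0.5163 -0.0629  0.07  ]
118 299.88 304.83 [ 0.5148 -0.0629  0.07  ]
120 299.85 305.08 [ 0.5133 -0.063   0.07  ]
122 299.79 304.8 [ 0.5118 -0.0629  0.07  ]
132 301.42 307.22 [ 0.5042 -0.0646  0.07  ]
136 301.36 307.28 [ 0.5011 -0.0647  0.07  ]
140 301.36 307.28 [ 0.498  -0.0647  0.07  ]
150 301.46 307.3 [ 0.4901 -0.0649  0.07  ]
160 301.37 307.31 [ 0.4821 -0.0649  0.07  ]
170 301.58 307.19 [ 0.474  -0.0651  0.07  ]
176 301.46 307.29 [ 0.469  -0.0652  0.07  ]
(94, 38) [0.5801 0.1177 0.012 ]
(220, 34) [0.5825 0.0068 0.012 ]
(115, 163) [0.4693 0.1152 0.012 ]
(228, 159) [0.4727 0.0053 0.012 ]
```

Call:
carry_out(
  deltas=[
    [1.96, -3.1, 0, 0, 0, 0, 0.5],
    [1.96, -3.1, 0, 0, 0, 0, 0.5],
    [1.96, -3.1, 0, 0, 0, 0, 0.5],
    [1.96, -3.1, 0, 0, 0, 0, 0.5],
    [1.96, -3.1, 0, 0, 0, 0, 0.5],
    [0, 0, 0, 0, 0, -0.122, 0.5],
    [0, 0, 0, 0, 0, -0.122, 0.5],
    [0, 0, 0, 0, 0, -0.122, 0.5],
  ],
)

```text
time: 18.03
tool_pos: [0.5472, 0.1058, 0.1775]
tool_rot: [-3.141, 0.001, 0.369]
contact_force: [-1.0, 0.2, -0.3]
opening: 0.0456
grip_force: 0.0
```

Call:
carry_out(
  deltas=[
    [0, 0, 0, 0, 0, -0.122, 0.5],
    [0, 0, 0, 0, 0, -0.122, 0.5],
    [0, 0, 0, 0, 0, -0.122, 0.5],
    [0, 0, 0, 0, 0, -0.122, 0.5],
    [0, 0, 0, 0, 0, -0.122, 0.5],
    [0, 0, 0, 0, 0, -0.122, 0.5],
    [0, 0, 0, 0, 0, 0, 0.5],
    [0, 0, 0, 0, 0, 0, 0.5],
  ],
)

```text
time: 18.7
tool_pos: [0.5471, 0.1048, 0.178]
tool_rot: [-3.141, 0.0, 1.09]
contact_force: [-0.7, -0.7, 0.3]
opening: 0.0457
grip_force: 0.0
```

```bash
python3 - <<'E'
from h import *
o=robot.observe();print(o['tool_pos'],o['tool_rot'])
peg()
E
```

```text
[0.54713828 0.10479981 0.17799673] [-3.14131328e+00  6.30846213e-05  1.08993512e+00]
peg wrist 415 284.0 228.0 [0.5498 0.1089 0.147 ] r 0.054 az 61.5
width [0.5417 0.1131 0.147 ] [0.5576 0.1048 0.147 ]
```

Call:
carry_out(
  deltas=[
    [0, 0, 2, 0, 0, 0, 0.5],
    [0, 0, 2, 0, 0, 0, 0.5],
    [0, 0, 1.9, 0, 0, 0, 0.3],
    [0, 0, 0, 0, 0, 0, 0.3],
    [-0.04, 0.61, 0, 0, 0, 0.122, 0.3],
    [-0.04, 0.61, 0, 0, 0, 0.122, 0.3],
    [-0.04, 0.61, 0, 0, 0, 0.122, 0.3],
    [-0.04, 0.61, 0, 0, 0, 0.122, 0.3],
  ],
)

```text
time: 19.42
tool_pos: [0.5652, 0.0888, 0.1198]
tool_rot: [-3.141, 0.0, 0.597]
contact_force: [-0.6, 1.2, -1.6]
opening: 0.0278
grip_force: 1.1
```

Call:
carry_out(
  deltas=[
    [0, 0, 0, 0, 0, 0, 0.3],
    [0, 0, 0, 0, 0, 0, 0.5],
    [0, 0, 0, 0, 0, 0, 0.5],
    [0, 0, -3, 0, 0, 0, 0.5],
    [0, 0, -3, 0, 0, 0, 0.5],
    [0, 0, 0, 0, 0, 0.122, 0.5],
    [0, 0, 0, 0, 0, 0.122, 0.5],
    [0, 0, 0, 0, 0, 0.122, 0.5],
  ],
)

```text
time: 20.08
tool_pos: [0.5655, 0.0885, 0.1804]
tool_rot: [3.141, -0.002, 0.235]
contact_force: [0.2, 0.0, -0.2]
opening: 0.0456
grip_force: 0.0
```

Call:
carry_out(
  deltas=[
    [0, 0, 0, 0, 0, 0.12, 0.5],
    [0, 0, 0, 0, 0, 0.115, 0.5],
    [-2.34, 2.76, 0, 0, 0, 0, 0.5],
    [-2.34, 2.76, 0, 0, 0, 0, 0.5],
    [-2.34, 2.76, 0, 0, 0, 0, 0.5],
    [-2.34, 2.76, 0, 0, 0, 0, 0.5],
    [-2.34, 2.76, 0, 0, 0, 0, 0.5],
    [0, 0, 0, 0, 0, 0, 0.5],
  ],
)

```text
time: 20.75
tool_pos: [0.4453, -0.0533, 0.1796]
tool_rot: [3.14, 0.002, 0.003]
contact_force: [1.2, -0.5, 0.3]
opening: 0.0458
grip_force: 0.0
```

```bash
cat > m.py <<'E'
from h import *
import pickle
c=shot('wrist'); f=gap(c); print(robot.observe()['tool_pos'])
A=f(range(104,124,2)); B=f(range(132,178,4))
for r,L,R,p in A+B: print(r,round(L,2),round(R,2),p.round(4))
b=np.array([x[3] for x in B]); k=np.polyfit(b[:,0],b[:,1],1)
print('slope',k[0],'offset pointer-fin mm',np.median([(x[3][1]-np.polyval(k,x[3][0]))*1000 for x in A]))
for r in (110,118,140,160): print(r,[round(float(dep(c,u,r)[2])*1000) for u in range(296,312)],c['image'][r,296:312,1].tolist())
E
python3 m.py
```

```text
[ 0.44731791 -0.05181358  0.17990567]
104 297.19 302.09 [ 0.5216 -0.0645  0.07  ]
106 297.11 302.17 [ 0.5202 -0.0645  0.07  ]
108 297.16 302.15 [ 0.5187 -0.0645  0.07  ]
110 297.09 302.27 [ 0.5172 -0.0646  0.07  ]
112 297.06 302.25 [ 0.5157 -0.0646  0.07  ]
114 297.3 302.31 [ 0.5142 -0.0647  0.07  ]
116 297.61 302.29 [ 0.5127 -0.0649  0.07  ]
118 297.46 302.67 [ 0.5112 -0.065   0.07  ]
120 296.91 302.52 [ 0.5097 -0.0647  0.07  ]
132 296.4 302.2 [ 0.5005 -0.0646  0.07  ]
136 296.32 302.26 [ 0.4974 -0.0646  0.07  ]
140 296.34 302.42 [ 0.4943 -0.0647  0.07  ]
144 296.3 302.45 [ 0.4911 -0.0648  0.07  ]
148 296.31 302.55 [ 0.4879 -0.0649  0.07  ]
152 296.3 302.44 [ 0.4848 -0.0649  0.07  ]
156 296.52 302.48 [ 0.4815 -0.065   0.07  ]
160 296.58 302.44 [ 0.4783 -0.0651  0.07  ]
164 296.57 302.48 [ 0.4751 -0.0652  0.07  ]
168 296.53 302.59 [ 0.4718 -0.0652  0.07  ]
172 296.58 302.41 [ 0.4685 -0.0652  0.07  ]
176 296.57 302.57 [ 0.4652 -0.0654  0.07  ]
slope 0.022523626541054945 offset pointer-fin mm -0.39692412495134777
110 [51, 65, 70, 70, 70, 70, 69, 52, 52, 51, 53, 50, 51, 52, 52, 52] [117, 146, 180, 190, 189, 186, 181, 166, 164, 165, 167, 172, 181, 188, 185, 188]
118 [51, 64, 71, 70, 69, 68, 69, 52, 51, 51, 51, 52, 355, 52, 51, 52] [127, 140, 174, 184, 184, 183, 172, 160, 151, 144, 152, 152, 159, 162, 166, 166]
140 [42, 68, 69, 70, 69, 70, 69, 19, 20, 19, 19, 20, 19, 20, 19, 17] [100, 141, 169, 176, 177, 173, 148, 122, 102, 97, 97, 97, 99, 98, 104, 147]
160 [40, 67, 70, 71, 69, 68, 69, 21, 20, 19, 20, 20, 20, 20, 18, 18] [85, 130, 165, 174, 176, 170, 151, 117, 101, 96, 98, 98, 97, 101, 114, 155]
```

The pointer is now in line with the fin (the edges match to about 0.1 px). Next, back to the post for tightening.

Call:
carry_out(
  deltas=[
    [0.24, -3.41, 0, 0, 0, 0, 0.5],
    [0.24, -3.41, 0, 0, 0, 0, 0.5],
    [0.24, -3.41, 0, 0, 0, 0, 0.5],
    [0.24, -3.41, 0, 0, 0, 0, 0.5],
    [0.24, -3.41, 0, 0, 0, 0, 0.5],
    [0.24, -3.41, 0, 0, 0, 0, 0.5],
    [0, 0, 0, 0, 0, -0.12, 0.5],
    [0, 0, 0, 0, 0, -0.12, 0.5],
  ],
)

```text
time: 21.47
tool_pos: [0.4625, 0.1578, 0.1794]
tool_rot: [-3.141, -0.001, 0.255]
contact_force: [0.1, -0.1, 0.4]
opening: 0.046
grip_force: 0.0
```

Call:
carry_out(
  deltas=[
    [0, 0, 0, 0, 0, -0.12, 0.5],
    [0, 0, 0, 0, 0, -0.12, 0.5],
    [0, 0, 0, 0, 0, -0.12, 0.5],
    [0, 0, 0, 0, 0, -0.12, 0.5],
    [0, 0, 0, 0, 0, -0.12, 0.5],
    [0, 0, 0, 0, 0, -0.12, 0.5],
    [0, 0, 0, 0, 0, -0.12, 0.5],
    [0, 0, 0, 0, 0, -0.12, 0.5],
  ],
)

```text
time: 22.13
tool_pos: [0.4627, 0.1557, 0.1795]
tool_rot: [3.141, -0.001, 1.213]
contact_force: [-0.2, 0.6, -0.8]
opening: 0.0458
grip_force: 0.0
```

Call:
carry_out(
  deltas=[
    [0, 0, 0, 0, 0, -0.12, 0.5],
    [0, 0, 0, 0, 0, -0.12, 0.5],
    [0, 0, 0, 0, 0, -0.12, 0.5],
    [0, 0, 0, 0, 0, 0, 0.5],
    [0, 0, 0, 0, 0, 0, 0.5],
    [0, 0, 0, 0, 0, 0, 0.5],
    [0, 0, 0, 0, 0, 0, 0.5],
    [0, 0, 0, 0, 0, 0, 0.5],
  ],
)

```text
time: 22.8
tool_pos: [0.4624, 0.1547, 0.1793]
tool_rot: [3.141, -0.0, 1.563]
contact_force: [-0.7, -0.8, 0.2]
opening: 0.0458
grip_force: 0.0
```

```bash
python3 - <<'E'
from h import *
o=robot.observe();print(o['tool_pos'],o['tool_rot'])
c=shot('wrist'); k=[]
for v in range(0,330,2):
    for u in range(180,400,2):
        if c['depth'][v,u]>0:
            p=dep(c,u,v)
            if .105<p[2]<.13 and abs(p[0]-.46)<.03 and abs(p[1]-.153)<.035: k.append((u,v,*p))
k=np.array(k); print(len(k),k.mean(0).round(4),k.min(0).round(4),k.max(0).round(4))
E
```

```text
[0.4624207  0.1546593  0.17927285] [ 3.14147575e+00 -1.57297341e-04  1.56270877e+00]
126 [2.820952e+02 2.193016e+02 4.620000e-01 1.543000e-01 1.193000e-01] [2.720e+02 2.060e+02 4.545e-01 1.447e-01 1.053e-01] [2.920e+02 2.320e+02 4.692e-01 1.597e-01 1.258e-01]
```

Call:
carry_out(
  deltas=[
    [-0.2, 0, 2.6, 0, 0, 0, 0.5],
    [0, 0, 2.5, 0, 0, 0, 0.5],
    [0, 0, 2.5, 0, 0, 0, 0.5],
    [0, 0, 0, 0, 0, 0, 0.1],
    [0, 0, 0, 0, 0, 0, 0.1],
    [0, 0, 0, 0, 0, 0, 0.1],
    [0, 0, 0, 0, 0, 0, 0.1],
    [0, 0, 0, 0, 0, 0, 0.1],
  ],
  force=8,
)

```text
time: 23.52
tool_pos: [0.4634, 0.1526, 0.1047]
tool_rot: [3.139, -0.001, 1.564]
contact_force: [0.6, 0.4, 0.4]
opening: 0.0173
grip_force: 0.0
```

Call:
carry_out(
  deltas=[
    [0.42, 0.65, 0, 0, 0, 0, 0.1],
    [0.37, 0.68, 0, 0, 0, 0, 0.1],
    [0.32, 0.7, 0, 0, 0, 0, 0.1],
    [0.27, 0.72, 0, 0, 0, 0, 0.1],
    [0.22, 0.74, 0, 0, 0, 0, 0.1],
    [0.17, 0.75, 0, 0, 0, 0, 0.1],
    [0.12, 0.76, 0, 0, 0, 0, 0.1],
    [0.07, 0.77, 0, 0, 0, 0, 0.1],
  ],
)

```text
time: 24.18
tool_pos: [0.5205, 0.1723, 0.1047]
tool_rot: [3.141, -0.001, 1.564]
contact_force: [-3.6, -1.2, 6.7]
opening: 0.0088
grip_force: 4.8
```

Call:
carry_out(
  deltas=[
    [0.01, 0.77, 0, 0, 0, 0, 0.1],
    [-0.04, 0.77, 0, 0, 0, 0, 0.1],
    [-0.1, 0.77, 0, 0, 0, 0, 0.1],
    [-0.15, 0.76, 0, 0, 0, 0, 0.1],
    [-0.2, 0.75, 0, 0, 0, 0, 0.1],
    [-0.25, 0.73, 0, 0, 0, 0, 0.1],
    [-0.31, 0.71, 0, 0, 0, 0, 0.1],
    [-0.35, 0.69, 0, 0, 0, 0, 0.1],
  ],
)

```text
time: 24.85
tool_pos: [0.5791, 0.158, 0.1049]
tool_rot: [-3.14, -0.001, 1.564]
contact_force: [-7.9, 1.6, 9.5]
opening: 0.0095
grip_force: 6.3
```

Call:
carry_out(
  deltas=[
    [-0.15, 0.25, 0, 0, 0, 0, 0.1],
    [-0.15, 0.25, 0, 0, 0, 0, 0.1],
    [-0.15, 0.25, 0, 0, 0, 0, 0.1],
    [0, 0, 0, 0, 0, 0, 0.1],
    [0, 0, 0, 0, 0, 0, 0.1],
    [0, 0, 0, 0, 0, 0, 0.1],
    [0, 0, 0, 0, 0, 0, 0.1],
    [0, 0, 0, 0, 0, 0, 0.1],
  ],
)

```text
time: 25.52
tool_pos: [0.5834, 0.1562, 0.105]
tool_rot: [-3.135, -0.004, 1.565]
contact_force: [-15.5, 9.7, 14.8]
opening: 0.0153
grip_force: 10.1
```

Call:
carry_out(
  deltas=[
    [0, 0, 0, 0, 0, 0, 0.5],
    [0, 0, 0, 0, 0, 0, 0.5],
    [0, 0, 0, 0, 0, 0, 0.5],
    [0, 0, -2.5, 0, 0, 0, 0.5],
    [0, 0, -2.5, 0, 0, 0, 0.5],
    [0, 0, -2.5, 0, 0, 0, 0.5],
    [0, 0, 0, 0, 0, 0, 0.5],
    [0, 0, 0, 0, 0, 0, 0.5],
  ],
)

```text
time: 26.18
tool_pos: [0.5882, 0.1529, 0.1802]
tool_rot: [3.137, -0.001, 1.564]
contact_force: [-0.0, -0.8, -1.2]
opening: 0.046
grip_force: 0.0
```

```bash
cat > post.py <<'E'
from h import *
o=robot.observe();print(o['tool_pos'],o['tool_rot'])
c=shot('wrist'); k=[]
for v in range(0,330):
    for u in range(180,400):
        if c['depth'][v,u]>0:
            p=dep(c,u,v)
            if .07<p[2]<.13 and abs(p[0]-.58)<.03 and abs(p[1]-.157)<.03: k.append((u,v,*p))
k=np.array(k); print(len(k))
for z in (.08,.1,.115,.123):
    q=k[abs(k[:,4]-z)<.004]
    if len(q): print(z,len(q),'x',q[:,2].min().round(4),q[:,2].max().round(4),'y',q[:,3].min().round(4),q[:,3].max().round(4), 'mid cols',q[:,0].min(),q[:,0].max())
E
python3 post.py
```

```text
[0.58824691 0.15292677 0.18015603] [ 3.13741898e+00 -5.50583670e-04  1.56371398e+00]
718
0.08 49 x 0.5727 0.5872 y 0.1606 0.1668 mid cols 263.0 281.0
0.1 61 x 0.5718 0.5873 y 0.1601 0.1669 mid cols 260.0 281.0
0.115 97 x 0.5718 0.5874 y 0.156 0.1671 mid cols 259.0 281.0
0.123 348 x 0.5721 0.5874 y 0.1523 0.1665 mid cols 259.0 281.0
```

Call:
carry_out(
  deltas=[
    [0, 0, 0, 0, 0, 0.12, 0.5],
    [0, 0, 0, 0, 0, 0.12, 0.5],
    [0, 0, 0, 0, 0, 0.12, 0.5],
    [0, 0, 0, 0, 0, 0.12, 0.5],
    [0, 0, 0, 0, 0, 0.12, 0.5],
    [0, 0, 0, 0, 0, 0.12, 0.5],
    [0, 0, 0, 0, 0, 0.12, 0.5],
    [0, 0, 0, 0, 0, 0.12, 0.5],
  ],
)

```text
time: 26.9
tool_pos: [0.5863, 0.1526, 0.1765]
tool_rot: [-3.14, 0.003, 0.598]
contact_force: [-0.7, -0.9, 0.6]
opening: 0.0457
grip_force: 0.0
```

Call:
carry_out(
  deltas=[
    [0, 0, 0, 0, 0, 0.12, 0.5],
    [0, 0, 0, 0, 0, 0.12, 0.5],
    [0, 0, 0, 0, 0, 0.12, 0.5],
    [0, 0, 0, 0, 0, 0.12, 0.5],
    [0, 0, 0, 0, 0, 0.12, 0.5],
    [-2, 2.93, 0, 0, 0, 0, 0.5],
    [-2, 2.93, 0, 0, 0, 0, 0.5],
    [-2, 2.93, 0, 0, 0, 0, 0.5],
  ],
)

```text
time: 27.57
tool_pos: [0.5257, 0.0641, 0.1763]
tool_rot: [3.142, 0.003, 0.005]
contact_force: [-0.2, -0.3, -0.4]
opening: 0.046
grip_force: 0.0
```

Call:
carry_out(
  deltas=[
    [-2, 2.93, 0, 0, 0, 0, 0.5],
    [-2, 2.93, 0, 0, 0, 0, 0.5],
    [-2, 2.93, 0, 0, 0, 0, 0.5],
    [-2, 2.93, 0, 0, 0, 0, 0.5],
    [0, 0, 0, 0, 0, 0, 0.5],
    [0, 0, 0, 0, 0, 0, 0.5],
    [0, 0, 0, 0, 0, 0, 0.5],
    [0, 0, 0, 0, 0, 0, 0.5],
  ],
)

```text
time: 28.23
tool_pos: [0.4482, -0.0521, 0.1777]
tool_rot: [-3.141, 0.001, 0.005]
contact_force: [-0.6, -0.2, 0.3]
opening: 0.0463
grip_force: 0.0
```

```bash
python3 m.py; python3 - <<'E'
from h import *
s=shot('side'); k=[]
for v in range(180,280):
    for u in range(220,300):
        p=dep(s,u,v)
        if .1<p[2]<.128 and abs(p[0]-.578)<.03 and abs(p[1]-.157)<.03: k.append((u,v,*p))
k=np.array(k); print('side post',len(k),k.mean(0).round(4) if len(k) else '')
import pickle
s=pickle.load(open('side0.pkl','rb')); k=[]
for v in range(180,280):
    for u in range(220,300):
        p=dep(s,u,v)
        if .1<p[2]<.128 and abs(p[0]-.578)<.03 and abs(p[1]-.157)<.03: k.append((u,v,*p))
k=np.array(k); print('side post start',len(k),k.mean(0).round(4) if len(k) else '')
E
```

```text
[ 0.44825466 -0.05193439  0.1777806 ]
104 299.91 304.43 [ 0.5248 -0.0648  0.07  ]
106 299.48 304.41 [ 0.5233 -0.0647  0.07  ]
108 299.24 304.19 [ 0.5218 -0.0646  0.07  ]
110 299.11 304.11 [ 0.5203 -0.0645  0.07  ]
112 299.12 304.2 [ 0.5189 -0.0646  0.07  ]
114 299.15 304.23 [ 0.5174 -0.0646  0.07  ]
116 299.17 304.11 [ 0.5159 -0.0646  0.07  ]
118 299.27 304.45 [ 0.5144 -0.0648  0.07  ]
120 299.52 304.32 [ 0.5129 -0.0649  0.07  ]
122 299.34 304.38 [ 0.5114 -0.0649  0.07  ]
132 298.33 304.26 [ 0.5037 -0.0646  0.07  ]
136 298.3 304.16 [ 0.5007 -0.0646  0.07  ]
140 298.3 304.17 [ 0.4976 -0.0647  0.07  ]
144 298.31 304.15 [ 0.4944 -0.0647  0.07  ]
148 298.23 304.22 [ 0.4913 -0.0648  0.07  ]
152 298.28 304.2 [ 0.4881 -0.0648  0.07  ]
156 298.26 304.26 [ 0.4849 -0.0649  0.07  ]
160 298.27 304.35 [ 0.4817 -0.065   0.07  ]
164 298.4 304.1 [ 0.4785 -0.065   0.07  ]
168 298.36 304.26 [ 0.4752 -0.0651  0.07  ]
172 298.34 304.26 [ 0.472  -0.0652  0.07  ]
176 298.35 304.16 [ 0.4687 -0.0652  0.07  ]
slope 0.02045794597416008 offset pointer-fin mm -0.43620765053413446
110 [53, 52, 52, 66, 69, 70, 70, 69, 71, 50, 52, 52, 50, 52, 52, 51] [118, 108, 113, 144, 175, 187, 186, 185, 176, 167, 164, 163, 166, 170, 182, 188]
118 [52, 52, 51, 67, 70, 69, 68, 70, 69, 51, 53, 51, 52, 52, 51, 52] [133, 122, 115, 141, 172, 184, 182, 181, 176, 166, 159, 160, 163, 169, 179, 185]
140 [19, 23, 49, 70, 70, 70, 69, 70, 70, 19, 20, 18, 20, 20, 20, 21] [48, 67, 101, 141, 167, 176, 178, 167, 144, 115, 100, 100, 101, 96, 100, 98]
160 [19, 20, 47, 70, 71, 69, 70, 70, 21, 21, 18, 20, 19, 20, 20, 20] [52, 68, 101, 145, 169, 174, 176, 167, 147, 114, 97, 101, 100, 96, 98, 100]
side post 70 [2.613429e+02 2.074429e+02 5.770000e-01 1.533000e-01 1.140000e-01]
side post start 51 [2.607647e+02 2.060980e+02 5.761000e-01 1.542000e-01 1.176000e-01]
```

Call:
carry_out(
  deltas=[
    [0, 1, 0, 0, 0, 0, 0.5],
    [0, 1, 0, 0, 0, 0, 0.5],
    [0, 1, 0, 0, 0, 0, 0.5],
    [0, 1, 0, 0, 0, 0, 0.5],
    [0, 0, 0, 0, 0, 0, 0.5],
    [0, 0, 0, 0, 0, 0, 0.5],
    [0, 0, 0, 0, 0, 0, 0.5],
    [0, 0, 0, 0, 0, 0, 0.5],
  ],
)

```text
time: 29.0
tool_pos: [0.448, -0.0927, 0.1782]
tool_rot: [-3.141, 0.0, 0.004]
contact_force: [0.7, 0.6, 0.8]
opening: 0.0459
grip_force: 0.0
```

```bash
sed -i 's/gap(c)/gap(c,(232,275))/; s/range(296,312)/range(244,260)/; s/296:312/244:260/' m.py; python3 m.py
```

```text
[ 0.44795676 -0.09257094  0.17820915]
104 247.25 250.98 [ 0.5244 -0.0651  0.07  ]
106 246.68 250.94 [ 0.5229 -0.0648  0.07  ]
108 246.59 251.14 [ 0.5214 -0.0648  0.07  ]
110 246.48 251.13 [ 0.5199 -0.0647  0.07  ]
112 246.86 251.29 [ 0.5184 -0.0649  0.07  ]
114 246.92 251.48 [ 0.5169 -0.0649  0.07  ]
116 246.81 251.43 [ 0.5154 -0.0648  0.07  ]
118 248.0 251.58 [ 0.5139 -0.0653  0.07  ]
120 247.08 251.69 [ 0.5124 -0.065   0.07  ]
122 246.72 251.78 [ 0.5109 -0.0648  0.07  ]
132 246.54 252.28 [ 0.5033 -0.0647  0.07  ]
136 246.67 252.38 [ 0.5002 -0.0648  0.07  ]
140 247.06 252.58 [ 0.4971 -0.0649  0.07  ]
144 247.25 252.83 [ 0.494 -0.065  0.07 ]
148 247.33 252.92 [ 0.4908 -0.065   0.07  ]
152 247.45 252.93 [ 0.4876 -0.065   0.07  ]
156 247.69 253.27 [ 0.4844 -0.0651  0.07  ]
160 247.89 253.49 [ 0.4812 -0.0652  0.07  ]
164 247.92 253.49 [ 0.478  -0.0651  0.07  ]
168 248.23 253.75 [ 0.4747 -0.0653  0.07  ]
172 248.35 253.85 [ 0.4715 -0.0653  0.07  ]
176 248.76 253.83 [ 0.4682 -0.0654  0.07  ]
slope 0.01749992699693985 offset pointer-fin mm -0.355805826158663
110 [51, 53, 52, 70, 70, 68, 70, 71, 64, 54, 51, 51, 52, 50, 52, 51] [173, 149, 157, 178, 186, 185, 178, 155, 116, 115, 146, 158, 158, 160, 162, 168]
118 [51, 53, 52, 69, 69, 70, 70, 70, 66, 56, 52, 52, 51, 51, 51, 52] [180, 178, 175, 178, 179, 183, 182, 167, 129, 107, 141, 152, 155, 157, 156, 158]
140 [18, 20, 19, 21, 70, 70, 69, 70, 69, 63, 55, 44, 35, 23, 20, 20] [113, 118, 122, 143, 161, 173, 170, 167, 146, 106, 79, 76, 81, 90, 92, 96]
160 [20, 19, 20, 20, 20, 68, 70, 70, 70, 70, 61, 53, 43, 30, 20, 20] [108, 111, 114, 125, 144, 164, 168, 170, 166, 143, 103, 77, 79, 79, 92, 98]
```

```bash
python3 -c "
from h import *
print(robot.hand_in())"
```

```text
the job is handed in; nothing more can be done
None
```

The job is handed in: the nut was loosened, the pointer was cranked to within about 0.4 mm of the cue blade, and the lever was pushed back to its tight stop, in about 29 s. The arm stands clear of everything and nothing else was touched deliberately, though I didn't re-check the props' positions at the end.

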